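Find the cassette bay that still grips with a feeler blade

TASK

Take the feeler gauge out of its rest and slide its blade into the sloping bays of the three-bay cassette stand, judging each by its drag: in one bay the blade is stopped just inside the mouth, in one it moves almost freely, and in one it slides in snugly. Leave the gauge in the snug bay, pushed in to the dark line round its blade and let go, so that the drag alone holds it there. Do not knock over the specimen cup or the specimen jar.

Things in the scene. Friction and masses are not known exactly. Their poses are not given: they have to be found in the camera images.
- gauge: loose feeler gauge, 0.10 to 0.18 kg, upright in its rest, tip down: steel blade 8 mm thick (its x), 40 wide (y), 110 long, dark line round it 75 mm from the tip; on top a grey handle 18 mm thick (x), 30 wide (y), 60 long. Origin mid tip, z towards the handle: blade z 0 to 110 mm, handle 110 to 170. A half turn about z makes no difference.
- gauge_rest: grey fixed block, foot 75 x 90 mm, with an upright pocket (rim 58 mm and floor 8 mm above the worktop, about 1.5 mm play round the blade) in which the gauge stands. Origin under its centre on the worktop, z up; the gauge's x and y lie along its x and y.
- stand: fixed stand: white sloping housing on a grey foot 150 x 270 mm, 142 mm high, three alike flat gaps (bays) 80 mm apart, mouths 130 mm up, facing up and to the robot; nothing stands above the mouth plane. Origin under the foot's centre; x from front to back, y left, z up. Each gap is 14 mm high, 60 wide, 98 deep; facing pads, 5 mm apart, lie 20 to 72 mm deep. Which bay is snug, jammed or slack differs each time.
- bay_left: left bay as the robot sees it. Origin mid mouth; z points out along the gap (30 degrees from vertical, leaning up and towards the robot), x across the gap (away from the robot and up), y along the mouth, left. Any bay may be snug: sprung pads meet the blade 20 to 40 mm deep, then it slides on with 3 to 10 N of drag and stays where left.
- bay_middle: middle bay as the robot sees it. Origin mid mouth; z points out along the gap (30 degrees from vertical, leaning up and towards the robot), x across the gap (away from the robot and up), y along the mouth, left. Any bay may be jammed: its pads are stuck and the blade stops hard 25 to 40 mm deep.
- bay_right: right bay as the robot sees it. Origin mid mouth; z points out along the gap (30 degrees from vertical, leaning up and towards the robot), x across the gap (away from the robot and up), y along the mouth, left. Any bay may be slack: its pads give way at once, drag under 1 N, and a released gauge slides down until its handle meets the mouth (110 mm deep).
- specimen_cup: loose white specimen cup with a white screw lid, 66 mm across, 70 mm high, a bystander; origin under its centre, z up.
- specimen_jar: loose cream specimen jar, 46 mm across, 72 mm high, a bystander; origin under its centre, z up.
Things that resemble listed ones, but are neither listed nor needed, are in the scene too. Of the things shaped like the gauge, the steel one is meant.

How it is judged:
By the outcome, as a careful person would: the job done as asked, in the order asked, and still so for the second after the job is handed in, with the robot touching nothing.
It also fails if it takes over 54 s, if anything falls off the work surface, if the arm or the gripper's body presses on something with over 40 N, if the wrist force passes 120 N, or if a joint passes its speed limit or range.

ROBOT

A 6-joint arm with a two-finger parallel gripper is mounted at the origin on a cart in front of the work surface, level with it; the furniture and walls round the work are solid. World frame = base frame: x ahead of the robot, y to its left, z up, the work surface at z = 0. Lengths are in mm, angles in degrees, forces in N, time in s.
With the tool pointing down it reaches from about 350 to 850 mm from the base axis. Payload 8.1 kg.
Tool frame: the origin (TCP) lies at the very end of the fingers, on their centre line; the grasp point (between the pads) lies 19 mm behind it; z points along the fingers, y is the line along which they close (so a half turn about z gives the same grasp; the last joint's range is limited). The gripper opens to 85 mm and grips with 20 to 120 N. Pads are 22 mm wide; open, the fingers measure 114 mm over their backs; the gripper's body (76 mm by 85 mm) begins 54 mm behind the grasp point. The pads swing forward as they close: fully open they stand 13 mm farther back than shut.
Start: joints at [67.529, 7.471, 85.268, -0, 87.261, -4.893], TCP at [181.184, 571.994, 231.292] pointing down, gripper open.
Joint ranges: [-169.43, 169.43], [-51.17, 129.36], [1.28, 143.12], [-76.62, 256.62], [0, 156.53], [-152.29, 152.29]. Speed limits (degrees/s): [136.94, 136.94, 159.86, 180, 180, 180].

INTERFACE

Orientations are given as [roll, pitch, yaw] about the fixed x, y, z axes, in that order (R = Rz(yaw) Ry(pitch) Rx(roll)).
In Python, from bench import sense, eyes, job, models gives the robot as it stands. The module is installed in compiled form; this text tells all that it offers.
- The arm moves only by the tool apply_moves, never from a script. Its argument "rows" is a list of rows, each a list of 6 numbers: the shift along the tool's x, y, z in mm, then the turn, a rotation vector about the tool's x, y, z in rad. In form: [[dx, dy, dz, rx, ry, rz], ...]. A call has exactly 5 rows; each row shifts and turns the commanded pose from where the row before left it, along the tool's axes as they then stand; what a row does not reach is not made up. A row lasts 1/8 s, in which the tool goes at most 62.5 mm and 10.7 degrees, less where a joint would pass 70% of its speed; a pose out of reach is approached as far as the arm can. A call is refused whole if a number of a shift passes 62.5 or a number of a turn 0.188, either way. A call with a gripper value outside its range is refused whole. "fingers" is the finger opening in mm, from 0 to 85.4, set as the call begins (left out, the last holds). The fingers move at their own pace and stop on an object; "grip_force" is the grip in N (left out, the last holds). Time passes only in rows, so rows that do not move let the fingers close, or fill a call up. It gives the time, the measured TCP pose, the force, the opening and the grip force at its end, in the units of the state.
- sense(): the state, without advancing time (a new reading comes with each control period).
- eyes.snapshot(name): name is "scene" or "top"; returns (picture, depth): 420x560x3 uint8, red, green, blue; 420x560 float32, mm along the optical axis (not along the pixel's ray), 0 where there is no reading.
- eyes.get_calibration(name): a dict with "intrinsics" (3x3 intrinsics, pixels), "D" ([k1, k2, p1, p2, k3] as OpenCV has them; the pictures are not rectified), "R" (3x3) and "t" (3): a world point X has camera coordinates R X + t. Camera axes: x right, y down, z forward; pixel columns grow to the right and rows downward; lengths in mm; the calibration is good to about 2 mm. A picture is of the moment at which its call begins. get_calibration takes no time and is no camera call.
- job.hand_in(): hands the job in; it is judged then, once.
Trained networks look in the newest picture that a camera, given by its name, has taken for a name from the list of things; names that differ only in an ending like _2 or _b are one class to them, and where a whole thing is asked for, a point or a joint stands for the part that bears it (a point fixed in the world has none). Each returns a list of dicts, best first, with "confidence" (0 to 1); they miss things now and then, are a little off and sometimes report something else, mostly with a low value. They report only what shows in the picture. A call takes as long as a camera call. They do not tell look-alikes from the thing itself.
- models.boxes_of(name, camera): "xyz" ([x, y, z] in mm, in world coordinates, good to about 4 mm: the middle of the surface that is visible of it).
- models.cut_out(name, camera): "pixels" (420x560 bool, what is visible of it).
- models.place_of(name, camera): "xyz" ([x, y, z] in mm, in world coordinates, good to about 4 mm: a listed point, or the origin of a listed thing).
The state is a dict: "time": time; "joint_pos": joint angles; "qd": joint speeds; "joint_efforts": joint torques, N m; "tool_pos": TCP position; "tcp_rot": TCP orientation; "ft_force": force on the tool from outside, world axes, zero at the start; "wrist_torque": the same for the moment, N m; "finger_gap": finger opening in mm; "grip_force": force on a finger pad.
Only numpy, scipy, OpenCV 4.12 (cv2) and the standard library are available. Lean on these libraries where they do the work, as an engineer would, in place of code of your own. Each camera call takes 0.05 s, during which the arm holds its last target. There are 200 camera calls.

## Working session

There is one attempt and no reset: what is moved stays moved. The work goes in short steps, Python scripts to look and compute and a tool call to move; the robot and the scene stay as the last step left them, time stands still between calls to the robot, and variables do not carry over. Pictures are saved under pics/ and viewed, at most 10 in all, crops included, and the job is handed in when it is done.

Besides the shell and the picture viewer there is one more tool, called after "Call:" as name([rows], argument=value, ...), one row to a line, values as JSON. apply_moves: Moves the arm, as the interface text tells. Its arguments: {"type":"object","properties":{"rows":{"type":"array"},"fingers":{"type":"number"},"grip_force":{"type":"number"}},"required":["rows"]}

```bash
mkdir -p pics; cat > h.py <<'E'
import numpy as np,cv2
from bench import sense,eyes,job,models
def snap(c,f=None):
    p,d=eyes.snapshot(c)
    if f: cv2.imwrite('pics/'+f,p[:,:,::-1])
    return p,d
def world(c,uv,z):
    k=eyes.get_calibration(c);K,D,R,t=[np.array(k[n],float) for n in('intrinsics','D','R','t')]
    n=cv2.undistortPoints(np.array(uv,float).reshape(-1,1,2),K,D).reshape(-1,2)
    z=np.array(z,float).reshape(-1,1)
    return (np.hstack([n*z,z])-t.ravel())@R
def proj(c,X):
    k=eyes.get_calibration(c);K,D,R,t=[np.array(k[n],float) for n in('intrinsics','D','R','t')]
    return cv2.projectPoints(np.array(X,float).reshape(-1,1,3),cv2.Rodrigues(R)[0],t,K,D)[0].reshape(-1,2)
def cloud(c,d,m=None):
    v,u=np.nonzero((d>0)&(True if m is None else m))
    return np.c_[u,v],world(c,np.c_[u,v],d[v,u])
E
python3 - <<'E'
from h import *
np.set_printoptions(precision=1,suppress=True)
for c in('scene','top'):
    p,d=snap(c,c+'0.png')
    k=eyes.get_calibration(c);print(c,-np.array(k['R']).T@np.array(k['t']).ravel(), (d>0).mean())
    for n in('gauge','gauge_rest','stand','bay_left','bay_middle','bay_right','specimen_cup','specimen_jar'):
        r=models.place_of(n,c)
        print(n,[(np.array(q['xyz']),round(q['confidence'],2),proj(c,[q['xyz']])[0].astype(int)) for q in r[:4]])
s=sense();print(s)
E
```

```text
scene [-274.4 -572.   579.9] 0.8927295918367347
gauge [(array([466.4, 186.9,   3.1]), 0.92, array([212, 226])), (array([397.2, 140.2,  -3.8]), 0.85, array([206, 245])), (array([395.7,  22.1,   2.1]), 0.81, array([244, 261]))]
gauge_rest [(array([492. ,  78.4,   1.7]), 0.63, array([252, 236]))]
stand [(array([ 557.1, -282.7,    0.6]), 0.9, array([402, 278]))]
bay_left [(array([ 552. , -191.6,  134.6]), 0.66, array([370, 210]))]
bay_middle [(array([ 520.7, -268.7,  128.8]), 0.94, array([397, 229]))]
bay_right [(array([ 495.6, -348.7,  130.8]), 0.91, array([431, 247]))]
specimen_cup [(array([409.4, -97.5,   0.6]), 0.8, array([291, 278]))]
specimen_jar [(array([464.1, 300.9,   2.2]), 0.96, array([181, 213]))]
top [ 240.     5.4 1300.8] 0.9958801020408163
gauge [(array([396.5,  20.2,   0.4]), 0.68, array([279, 251])), (array([495.1,  78.4,  12.7]), 0.62, array([257, 215])), (array([466.1, 184. ,   0.2]), 0.54, array([218, 227])), (array([397.2, 140.9,   3.5]), 0.5, array([234, 252]))]
gauge_rest [(array([496.2,  79.7,   0.3]), 0.89, array([256, 215]))]
stand [(array([ 551.6, -282.4,    0.
[... 200 characters left out ...]
342.7,  129.1]), 0.56, array([423, 200])), (array([ 555.1, -195.6,  129.3]), 0.48, array([364, 180]))]
specimen_cup [(array([406.5, -95.7,  -3.6]), 0.91, array([322, 247]))]
specimen_jar [(array([465.9, 300.5,  -1.3]), 0.91, array([176, 228])), (array([ 498.6, -345.8,  133.4]), 0.44, array([425, 200]))]
{'time': 0.9, 'joint_pos': array([67.5,  7.5, 85.3,  0. , 87.3, -4.9]), 'qd': array([0. , 0.1, 0.1, 0. , 0. , 0. ]), 'joint_efforts': array([  0. , -56.9, -50.1,  -0. ,   0. ,  -0. ]), 'tool_pos': array([181.2, 572. , 231.3]), 'tcp_rot': array([180. ,  -0. , 162.4]), 'ft_force': array([-0.7, -0.5, -0.3]), 'wrist_torque': array([0., 0., 0.]), 'grip_force': 0.0, 'finger_gap': 85.35418376605203}
```

View pics/scene0.png

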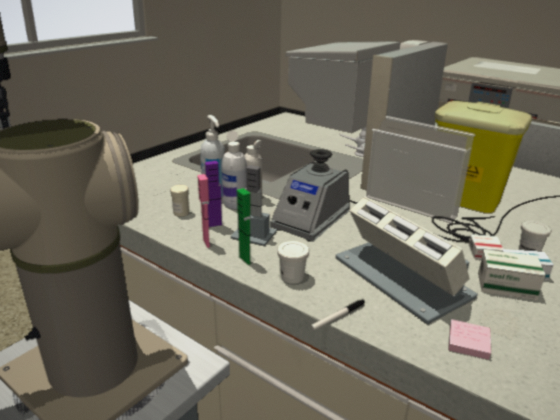

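View pics/top0.png

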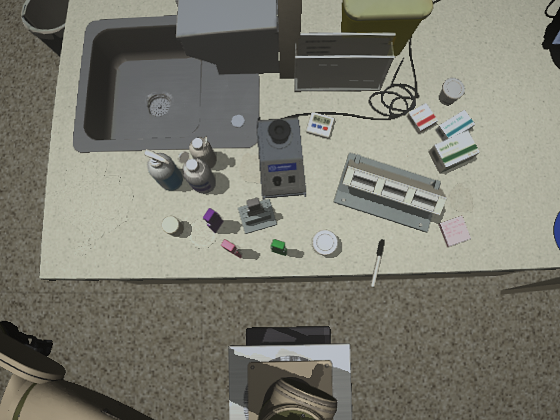

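Scene: the steel gauge stands in the grey rest at about (257,213) in the top view, behind the green decoy; the others are the pink, purple and green ones. The stand is at (390,190). Next I'll measure both with depth.

```bash
python3 - <<'E'
from h import *
np.set_printoptions(precision=1,suppress=True)
for c in('scene','top'):
    p,d=snap(c)
    x0,y0,x1,y1=(190,160,330,265) if c=='scene' else (200,180,340,285)
    cv2.imwrite(f'pics/{c}_crop.png',cv2.resize(p[y0:y1,x0:x1,::-1],None,fx=5,fy=5,interpolation=cv2.INTER_CUBIC))
    uv,X=cloud(c,d)
    m=(abs(X[:,0]-495)<55)&(abs(X[:,1]-79)<60)
    print(c)
    for lo,hi in((100,190),(40,75),(14,40)):
        q=X[m&(X[:,2]>lo)&(X[:,2]<hi)]
        if len(q)>3: print(lo,len(q),q.mean(0),q.min(0),q.max(0),cv2.minAreaRect(q[:,:2].astype(np.float32)))
    # stand: points of tilted mouth plane
    y=np.array([.344,.939,0]);xx=np.array([.939,-.344,0]);o=np.array([554.,-282,0])
    L=np.c_[(X-o)@xx,(X-o)@y,X[:,2]]
    for lo,hi in((110,150),(3,14)):
        q=L[(abs(L[:,0])<90)&(abs(L[:,1])<150)&(L[:,2]>lo)&(L[:,2]<hi)]
        print('stand',lo,len(q),q.min(0),q.max(0),q.mean(0),cv2.minAreaRect(q[:,:2].astype(np.float32)))
E
```

```text
scene
100 472 [489.9  74.2 144.9] [480.5  58.1 100.1] [505.1  95.7 182.8] ((492.20037841796875, 77.43352508544922), (18.5379638671875, 38.60651397705078), 14.352131843566895)
40 305 [493.8  60.4  56.2] [466.3  19.8  40.1] [550.  108.6  74.7] ((505.743896484375, 58.94850158691406), (50.44179916381836, 114.16935729980469), 60.18669128417969)
14 344 [512.5  51.2  26.8] [466.8  19.7  14.1] [550.  111.4  39.9] ((505.4600830078125, 59.812965393066406), (55.72343063354492, 113.77206420898438), 59.55162048339844)
stand 110 2931 [ -53.1 -130.   110. ] [ 13.  131.5 145.7] [-27.6 -16.6 128.2] ((-28.475582122802734, 0.50775146484375), (60.96280288696289, 263.5892639160156), 4.8914055824279785)
stand 3 1576 [ -89.9 -149.8    3. ] [ 90.  149.6  14. ] [-43.2 -37.2   9. ] ((-0.135009765625, -0.1336822509765625), (179.8778076171875, 299.43292236328125), 0.10782043635845184)
top
100 172 [491.8  79.6 161.4] [482.8  60.9 101.5] [507.1 100.  183.4] ((494.3338623046875, 80.25825500488281), (18.772071838378906, 38.845401763916016), 16.33946418762207)
40 279 [489.9  78.9  57.2] [469.2  42.6  40.1] [549.4 118.8  74.6] ((508.8943786621094, 84.49331665039062), (66.31314086914062, 70.05477142333984), 15.774140357971191)
14 129 [514.3  58.1  25.7] [457.3  21.2  14.4] [550.  109.3  38.3] ((504.32421875, 65.85601806640625), (74.63778686523438, 104.0229263305664), 80.6844482421875)
stand 110 1998 [ -51.7 -128.7  110.1] [ 13.6 132.7 146.8] [-23.5   2.1 128.6] ((-19.228086471557617, 2.068115234375), (61.80842208862305, 261.1669616699219), 0.8835965394973755)
stand 3 2063 [ -89.9 -149.8    3. ] [ 90.  149.5  14. ] [-23.2   6.   10.4] ((-0.23627471923828125, -0.137237548828125), (299.5879211425781, 179.1382598876953), 89.7346420288086)
```

View pics/top_crop.png

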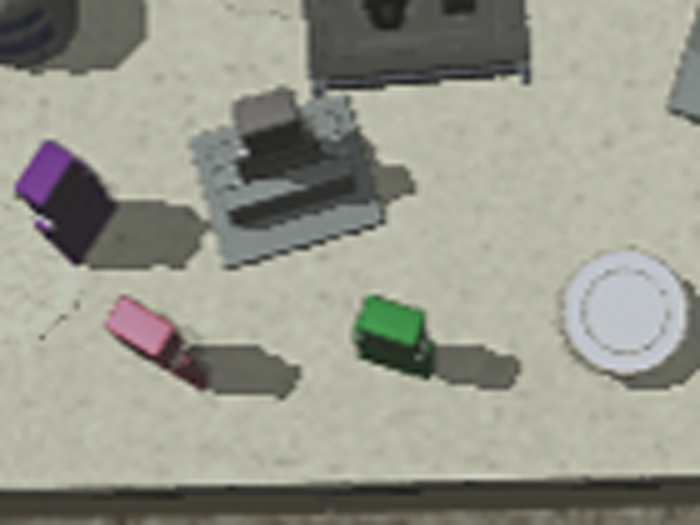

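View pics/scene_crop.png

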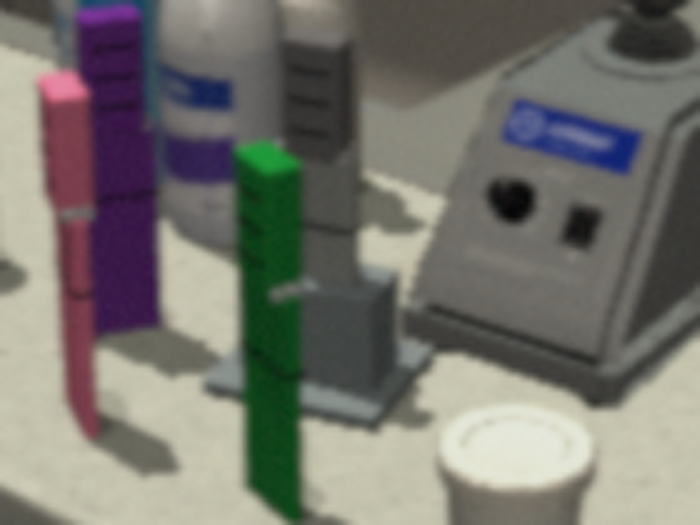

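```bash
cat >> h.py <<'E'
from scipy.spatial.transform import Rotation as Ro
def rot(rpy): return Ro.from_euler('xyz',rpy,degrees=True)
def tilt(yaw_stand,a=30):
    # tool y = bay x, tool z = -bay z
    Rb=Ro.from_euler('z',yaw_stand,degrees=True)*Ro.from_euler('y',-a,degrees=True) # bay axes
    B=Rb.as_matrix(); return Ro.from_matrix(np.c_[B[:,1],B[:,0],-B[:,2]])
def plan(p1,R1,n,p0=None,R0=None,dp=1,dr=4):
    s=sense(); p=np.array(s['tool_pos'] if p0 is None else p0,float); R=rot(s['tcp_rot']) if R0 is None else R0
    P0=p.copy(); Rs=R; rv=(Rs.inv()*R1).as_rotvec(); rows=[]
    for i in range(1,n+1):
        pt=P0+(np.array(p1)-P0)*i/n; Rt=Rs*Ro.from_rotvec(rv*i/n)
        r=np.r_[np.round(R.inv().apply(pt-p),dp),np.round((R.inv()*Rt).as_rotvec(),dr)]
        p=p+R.apply(r[:3]); R=R*Ro.from_rotvec(r[3:]); rows.append((r+0.).tolist())
    for k in range(0,n,5): print(rows[k:k+5])
    return p,R
E
python3 - <<'E'
from h import *
print(tilt(-20.1).as_matrix().round(2))
plan([494,79,215],rot([180,0,105.5]),15,dr=3)
E
```

```text
[[ 0.34  0.81  0.47]
 [ 0.94 -0.3  -0.17]
 [ 0.    0.5  -0.87]]
[[-29.8, -25.0, 1.1, 0.0, 0.0, 0.066], [-31.4, -23.0, 1.1, 0.0, 0.0, 0.066], [-32.8, -20.9, 1.1, 0.0, 0.0, 0.067], [-34.2, -18.7, 1.0, 0.0, 0.0, 0.066], [-35.3, -16.3, 1.1, 0.0, 0.0, 0.066]]
[[-36.4, -14.0, 1.1, 0.0, 0.0, 0.066], [-37.1, -11.6, 1.1, 0.0, 0.0, 0.067], [-37.9, -9.0, 1.1, 0.0, 0.0, 0.066], [-38.4, -6.6, 1.1, 0.0, 0.0, 0.066], [-38.7, -3.9, 1.1, 0.0, 0.0, 0.066]]
[[-38.9, -1.5, 1.1, 0.0, 0.0, 0.067], [-38.9, 1.2, 1.0, 0.0, 0.0, 0.066], [-38.7, 3.8, 1.1, 0.0, 0.0, 0.066], [-38.4, 6.3, 1.1, 0.0, 0.0, 0.066], [-38.0, 8.8, 1.1, 0.0, 0.0, 0.066]]
```

Call:
apply_moves([
  [-29.8,-25.0,1.1,0.0,0.0,0.066],
  [-31.4,-23.0,1.1,0.0,0.0,0.066],
  [-32.8,-20.9,1.1,0.0,0.0,0.067],
  [-34.2,-18.7,1.0,0.0,0.0,0.066],
  [-35.3,-16.3,1.1,0.0,0.0,0.066],
], fingers=55)

```text
time: 1.62
tool_pos: [286.0, 406.7, 226.0]
tcp_rot: [180.0, 0.0, 143.3]
ft_force: [0.2, -0.2, -0.7]
finger_gap: 54.8
grip_force: 0.0
```

Call:
apply_moves([
  [-36.4,-14.0,1.1,0.0,0.0,0.066],
  [-37.1,-11.6,1.1,0.0,0.0,0.067],
  [-37.9,-9.0,1.1,0.0,0.0,0.066],
  [-38.4,-6.6,1.1,0.0,0.0,0.066],
  [-38.7,-3.9,1.1,0.0,0.0,0.066],
])

```text
time: 2.25
tool_pos: [390.4, 242.2, 220.6]
tcp_rot: [180.0, 0.0, 124.4]
ft_force: [0.2, 0.8, -0.6]
finger_gap: 55.0
grip_force: 0.0
```

Call:
apply_moves([
  [-38.9,-1.5,1.1,0.0,0.0,0.067],
  [-38.9,1.2,1.0,0.0,0.0,0.066],
  [-38.7,3.8,1.1,0.0,0.0,0.066],
  [-38.4,6.3,1.1,0.0,0.0,0.066],
  [-38.0,8.8,1.1,0.0,0.0,0.066],
])

```text
time: 2.88
tool_pos: [494.7, 77.8, 215.2]
tcp_rot: [180.0, 0.0, 105.4]
ft_force: [0.5, -0.1, -0.2]
finger_gap: 55.2
grip_force: 0.0
```

```bash
python3 - <<'E'
from h import *
np.set_printoptions(precision=1,suppress=True)
s=sense();print(s['time'],s['tool_pos'],s['tcp_rot'],s['finger_gap'],s['joint_pos'],s['ft_force'])
ps=[]
for c in('scene','top'):
    p,d=snap(c,c+'1.png');ps.append(p)
    print(proj(c,[[494,79,178],s['tool_pos']]))
    uv,X=cloud(c,d)
    q=X[(abs(X[:,0]-495)<40)&(abs(X[:,1]-79)<40)&(X[:,2]>120)&(X[:,2]<186)]
    if len(q)>3:print(len(q),q.min(0),q.max(0),cv2.minAreaRect(q[:,:2].astype(np.float32)))
c=[cv2.resize(p[y:y+110,x:x+80,::-1],None,fx=5,fy=5,interpolation=3) for p,x,y in((ps[0],205,140),(ps[1],215,160))]
cv2.imwrite('pics/near1.png',np.hstack(c))
E
```

```text
2.875 [494.7  77.8 215.2] [180.    0.  105.4] 55.15250189223439 [  3.1  -7.6 102.    0.   85.6 -12.3] [ 0.5 -0.1 -0.2]
[[252.7 167.9]
 [253.3 152.4]]
376 [478.   60.4 120.2] [506.6  95.6 182.8] ((491.2494812011719, 77.9478988647461), (21.550249099731445, 37.07158279418945), 17.48761749267578)
[[252.9 202.1]
 [252.3 198.2]]
22 [482.8  86.6 120.3] [494.4  97.1 178.2] ((487.3055114746094, 93.31963348388672), (13.1935396194458, 6.628028392791748), 41.331790924072266)
```

View pics/near1.png

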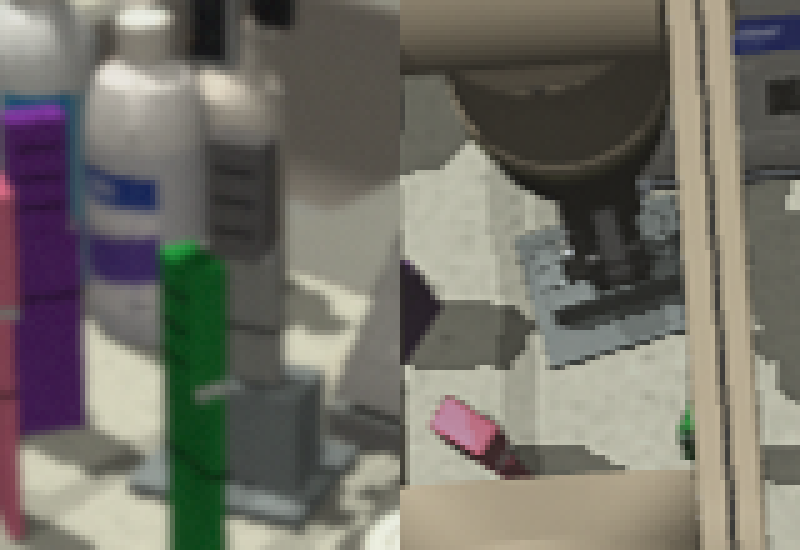

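Left: the fingers sit just above the grey handle (crop ~(240,40)). Right: the tool is over the rest. The position agrees with the measurement, so I'll descend.

```bash
python3 - <<'E'
from h import *
plan([493.5,78.5,131],rot([180,0,105.4]),5,dr=3)
E
```

```text
[[0.6, -0.2, 16.8, 0.0, 0.0, -0.001], [0.6, -0.3, 16.8, 0.0, 0.0, 0.0], [0.6, -0.2, 16.7, 0.0, 0.001, -0.001], [0.5, -0.2, 16.8, 0.0, 0.0, 0.0], [0.6, -0.3, 16.8, 0.0, 0.0, -0.001]]
```

Call:
apply_moves([
  [0.6,-0.2,16.8,0,0,0],
  [0.6,-0.3,16.8,0,0,0],
  [0.6,-0.2,16.7,0,0,0],
  [0.5,-0.2,16.8,0,0,0],
  [0.6,-0.3,16.8,0,0,0],
])

```text
time: 3.6
tool_pos: [491.8, 81.8, 129.7]
tcp_rot: [-180.0, -0.0, 105.6]
ft_force: [-0.1, 0.4, -0.2]
finger_gap: 54.9
grip_force: 0.0
```

Call:
apply_moves([
  [0,0,0,0,0,0],
  [0,0,0,0,0,0],
  [0,0,0,0,0,0],
  [0,0,0,0,0,0],
  [0,0,0,0,0,0],
], fingers=10, grip_force=30)

```text
time: 4.22
tool_pos: [492.5, 81.5, 131.6]
tcp_rot: [179.9, 0.0, 105.5]
ft_force: [-0.7, 0.2, 0.8]
finger_gap: 17.7
grip_force: 34.5
```

```bash
python3 - <<'E'
from h import *
s=sense();print(s)
E
```

```text
{'time': 4.225, 'joint_pos': array([ 3.50290092e+00, -4.24124557e+00,  1.07813898e+02,  1.80114309e-03,
        7.63708878e+01, -1.20231833e+01]), 'qd': array([-0.00807119, -0.0112833 ,  0.03430501, -0.00966917,  0.01076399,
        0.03694525]), 'joint_efforts': array([-5.42669592e-02, -4.32550693e+01, -4.71376598e+01, -1.76196563e-02,
       -3.25798464e-02, -1.29050914e-03]), 'tool_pos': array([492.49471156,  81.45429706, 131.63879739]), 'tcp_rot': array([1.79944414e+02, 1.00485959e-02, 1.05525656e+02]), 'ft_force': array([-0.70649416,  0.24061381,  0.80561966]), 'wrist_torque': array([0.06107794, 0.02848454, 0.01207337]), 'grip_force': 34.520235657691956, 'finger_gap': 17.74309640380576}
```

```bash
cat >> h.py <<'E'
def cmd_pose(rows):
    p=np.array([181.184,571.994,231.292]);R=rot([180,0,162.421])
    for r in rows: p=p+R.apply(r[:3]);R=R*Ro.from_rotvec(r[3:])
    return p,R
E
python3 - <<'E'
from h import *
np.set_printoptions(precision=1,suppress=True)
O=np.array([525,-269.5,130.]);B=(Ro.from_euler('z',-20,degrees=True)*Ro.from_euler('y',-30,degrees=True)).as_matrix()
g=np.stack(np.meshgrid(np.arange(130,-130,-.5),np.arange(40,-60,-.5)),-1).reshape(-1,2) # y, x
Xp=O+g[:,:1]*B[:,1]+g[:,1:]*B[:,0]
out=[]
for c in('scene','top'):
    p,d=snap(c)
    uv=proj(c,Xp).astype(np.float32).reshape(200,520,2)
    out.append(cv2.remap(p,uv[...,0],uv[...,1],cv2.INTER_CUBIC)[:,:,::-1])
    _,X=cloud(c,d); L=(X-O)@B
    q=L[(abs(L[:,0])<60)&(abs(L[:,1])<128)&(abs(L[:,2])<12)]
    # plane fit to rim surface
    for _ in range(4):
        A=np.c_[q[:,:2],np.ones(len(q))];k=np.linalg.lstsq(A,q[:,2],rcond=None)[0];r=q[:,2]-A@k;q=q[abs(r)<3]
    print(c,len(q),k*[57.3,57.3,1],q.min(0),q.max(0))
im=np.vstack(out)
for i in range(0,520,40): cv2.line(im,(i,0),(i,5),(0,0,255),1)
im=cv2.resize(im,None,fx=1.5,fy=1.5)
cv2.imwrite('pics/mouth.png',im)
# profile of brightness across x for each bay
for o,c in zip(out,('scene','top')):
    G=o.mean(2)
    for yb in(80,0,-80):
        j=int((130-yb)*2); prof=G[:,j-30:j+30].mean(1)[::4]
        print(c,yb,prof.astype(int))
        i=int((40-0)*2);print('  y',G[i-8:i+8,max(j-80,0):j+80].mean(0)[::4].astype(int))
E
```

```text
scene 1743 [ 1.3  0.5 -0.1] [ -22.7 -127.9   -4.4] [ 29.  127.9   3.8]
top 1230 [-0.2  0.4 -2. ] [ -23.1 -127.9   -5.9] [ 29.  127.6   1.6]
scene 80 [146 151 156 169 185 199 209 211 208 217 227 228 226 217 176 116  81  74
  70  64  71 112 175 216 226 227 224 208 188 191 169 116  83  78  78  78
  79  79  83  95 112 130 149 166 180 190 197 199 199 200]
  y [230 230 229 227 212 181 146 127 123 123 121 118 117 115 114 110 102  92
  83  80  77  75  75  75  78  78  78  80  79  79  79  77  76  74  88 141
 202 227 230 230]
scene 0 [200 200 201 200 200 205 213 213 211 222 229 229 227 213 162 102  76  73
  67  61  73 125 192 225 229 228 223 203 190 196 160 104  81  79  79  79
  78  79  79  79  79  78  78  79  79  79  79  79  78  70]
  y [230 231 230 228 219 192 153 131 128 127 124 119 118 119 119 112 101  92
  87  85  82  84  82  79  81  81  85  87  87  85  85  87  84  82  88 129
 191 224 230 230]
scene -80 [175 196 193 175 146 147 186 209 214 225 231 231 227 205 148  92  75  72
  63  57  81 144 207 229 231 229 221 200 195 192 148  97  82  81  81  80
  80  80  80  80  79  78  78  79  78  78  7
[... 619 characters left out ...]
1 194 182 121  58  38
  53  69  81  91 131 182 192 192 190 188 165 177 162  95  59  57  61  61
  60  61  60  54  72 117 131 130 129 129 129 129 129 129]
  y [190 190 192 195 179  91  53  78  81  73  76  83  81  77  79  83  81  79
  77  78  80  79  79  84  85  80  80  82  82  78  76  79  85  75  76 151
 191 193 190 189]
top -80 [113 113 114 115 113 113 153 177 164 171 188 192 190 194 163  93  43  43
  62  75  85  99 152 188 192 190 190 177 159 186 140  73  56  60  61  61
  61  61  60  54  88 132 133 130 129 130 129 130 132 132]
  y [189 189 191 200 155  72  68  89  90  84  82  90  87  82  83  91  94  86
  81  86  90  88  87  88  92  90  88  91  93  87  82  90  97  79  88 166
 194 191 189 189]
```

View pics/mouth.png

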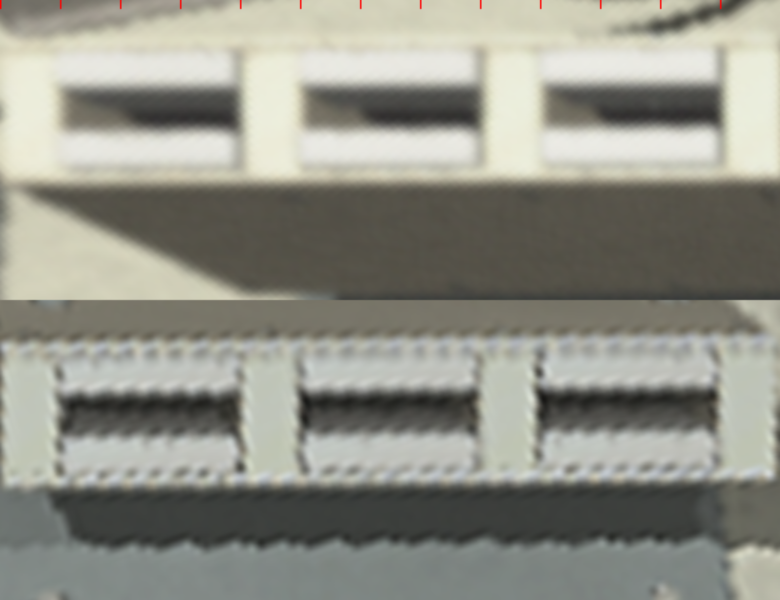

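Both rectified views show the three dark slots, 14 mm high and 60 wide at about 80 mm spacing. They are centred about 3.5 mm further along bay x than the first estimate. Next is lift and pre-pose.

```bash
cat >> h.py <<'E'
H=[[-29.8,-25.0,1.1,0,0,.066],[-31.4,-23.0,1.1,0,0,.066],[-32.8,-20.9,1.1,0,0,.067],[-34.2,-18.7,1.0,0,0,.066],[-35.3,-16.3,1.1,0,0,.066],
[-36.4,-14.0,1.1,0,0,.066],[-37.1,-11.6,1.1,0,0,.067],[-37.9,-9.0,1.1,0,0,.066],[-38.4,-6.6,1.1,0,0,.066],[-38.7,-3.9,1.1,0,0,.066],
[-38.9,-1.5,1.1,0,0,.067],[-38.9,1.2,1.0,0,0,.066],[-38.7,3.8,1.1,0,0,.066],[-38.4,6.3,1.1,0,0,.066],[-38.0,8.8,1.1,0,0,.066],
[.6,-.2,16.8,0,0,0],[.6,-.3,16.8,0,0,0],[.6,-.2,16.7,0,0,0],[.5,-.2,16.8,0,0,0],[.6,-.3,16.8,0,0,0]]
YAW=-19.5
B=(Ro.from_euler('z',YAW,degrees=True)*Ro.from_euler('y',-30,degrees=True)).as_matrix()
MM=np.array([525,-269.5,130])+3.5*B[:,0]-.5*B[:,1]-.8*B[:,2]
def mouth(k): return MM+80*k*B[:,1]   # k=1 left,0,-1
E
python3 - <<'E'
from h import *
p,R=cmd_pose(H);print(p,R.as_euler('xyz',degrees=True),MM)
p2,R2=plan(p+[0,0,139],R,5,p,R,dr=3)
T=mouth(1)+148*B[:,2]+ 3*B[:,1]
print(T); p3,R3=plan(T,tilt(YAW),15,p2,R2,dr=3)
print(p3,(R3.inv()*tilt(YAW)).as_rotvec())
E
```

```text
[492.10302022  81.44179003 131.092     ] [180.           0.         105.52629094] [ 528.06738334 -271.11664176  131.05717968]
[[0.0, 0.0, -27.8, 0.0, 0.0, 0.0], [0.0, 0.0, -27.8, 0.0, 0.0, 0.0], [0.0, 0.0, -27.8, 0.0, 0.0, 0.0], [0.0, 0.0, -27.8, 0.0, 0.0, 0.0], [0.0, 0.0, -27.8, 0.0, 0.0, 0.0]]
[ 486.01788232 -168.17569042  259.22893944]
[[-15.9, -4.8, 0.7, -0.034, -0.011, 0.04], [-16.1, -4.3, 0.8, -0.034, -0.01, 0.04], [-16.3, -3.6, 0.7, -0.033, -0.011, 0.039], [-16.3, -3.0, 0.9, -0.034, -0.011, 0.04], [-16.5, -2.4, 0.9, -0.034, -0.01, 0.04]]
[[-16.5, -1.7, 1.1, -0.034, -0.011, 0.04], [-16.6, -1.1, 1.1, -0.034, -0.011, 0.04], [-16.6, -0.5, 1.3, -0.033, -0.01, 0.039], [-16.6, 0.1, 1.5, -0.034, -0.011, 0.04], [-16.6, 0.7, 1.7, -0.034, -0.011, 0.04]]
[[-16.5, 1.3, 1.9, -0.034, -0.01, 0.04], [-16.4, 1.9, 2.1, -0.034, -0.011, 0.04], [-16.3, 2.5, 2.4, -0.033, -0.011, 0.039], [-16.2, 3.0, 2.6, -0.034, -0.01, 0.04], [-16.0, 3.6, 2.9, -0.034, -0.011, 0.04]]
[ 486.00282074 -168.18115467  259.21372907] [-3.67430306e-05 -1.88172345e-05  1.18348000e-04]
```

Call:
apply_moves([
  [0,0,-27.8,0,0,0],
  [0,0,-27.8,0,0,0],
  [0,0,-27.8,0,0,0],
  [0,0,-27.8,0,0,0],
  [0,0,-27.8,0,0,0],
], grip_force=60)

```text
time: 4.95
tool_pos: [491.9, 81.4, 270.7]
tcp_rot: [-180.0, -0.0, 105.5]
ft_force: [-0.0, 0.4, -1.7]
finger_gap: 17.5
grip_force: 59.8
```

Call:
apply_moves([
  [-15.9,-4.8,0.7,-0.034,-0.011,0.04],
  [-16.1,-4.3,0.8,-0.034,-0.01,0.04],
  [-16.3,-3.6,0.7,-0.033,-0.011,0.039],
  [-16.3,-3.0,0.9,-0.034,-0.011,0.04],
  [-16.5,-2.4,0.9,-0.034,-0.01,0.04],
])

```text
time: 5.58
tool_pos: [489.7, -2.3, 266.1]
tcp_rot: [170.0, 2.0, 93.8]
ft_force: [0.4, 0.3, -1.3]
finger_gap: 16.7
grip_force: 59.9
```

Call:
apply_moves([
  [-16.5,-1.7,1.1,-0.034,-0.011,0.04],
  [-16.6,-1.1,1.1,-0.034,-0.011,0.04],
  [-16.6,-0.5,1.3,-0.033,-0.01,0.039],
  [-16.6,0.1,1.5,-0.034,-0.011,0.04],
  [-16.6,0.7,1.7,-0.034,-0.011,0.04],
])

```text
time: 6.2
tool_pos: [487.8, -85.8, 262.6]
tcp_rot: [159.9, 2.1, 82.0]
ft_force: [0.5, -0.6, -1.5]
finger_gap: 17.5
grip_force: 59.9
```

Call:
apply_moves([
  [-16.5,1.3,1.9,-0.034,-0.01,0.04],
  [-16.4,1.9,2.1,-0.034,-0.011,0.04],
  [-16.3,2.5,2.4,-0.033,-0.011,0.039],
  [-16.2,3.0,2.6,-0.034,-0.01,0.04],
  [-16.0,3.6,2.9,-0.034,-0.011,0.04],
])

```text
time: 6.82
tool_pos: [485.6, -168.9, 258.9]
tcp_rot: [149.9, -0.0, 70.4]
ft_force: [0.4, 0.7, -2.3]
finger_gap: 17.5
grip_force: 60.0
```

```bash
python3 - <<'E'
from h import *
np.set_printoptions(precision=2,suppress=True)
ps=[]
for c in('scene','top'):
    p,d=snap(c);ps.append(p)
s=sense();print(s['time'],s['tool_pos'],s['tcp_rot'],s['ft_force'],s['wrist_torque'],s['finger_gap'],s['grip_force'])
R=rot(s['tcp_rot']);tip=s['tool_pos']+R.apply([-3,0,123]);print('tip',tip,'bay',(tip-mouth(1))@B)
for c in('scene','top'): print(proj(c,[tip,mouth(1),mouth(1)+np.array(7*B[:,0])]))
cv2.imwrite('pics/pre.png',np.hstack([cv2.resize(ps[0][120:260,330:430,::-1],None,fx=4,fy=4,interpolation=3),cv2.resize(ps[1][120:260,320:420,::-1],None,fx=4,fy=4,interpolation=3)]))
E
```

```text
6.925 [ 485.11 -169.25  258.34] [150.02   0.01  70.35] [-0.22  0.82 -2.8 ] [0.1  0.39 0.02] 17.076533791763584 59.85431492328644
tip [ 541.99 -192.76  151.8 ] bay [-0.91 -1.49 24.48]
[[369.3  204.87]
 [372.41 212.1 ]
 [374.71 209.93]]
[[364.6  183.13]
 [364.19 180.3 ]
 [365.09 177.7 ]]
```

View pics/pre.png

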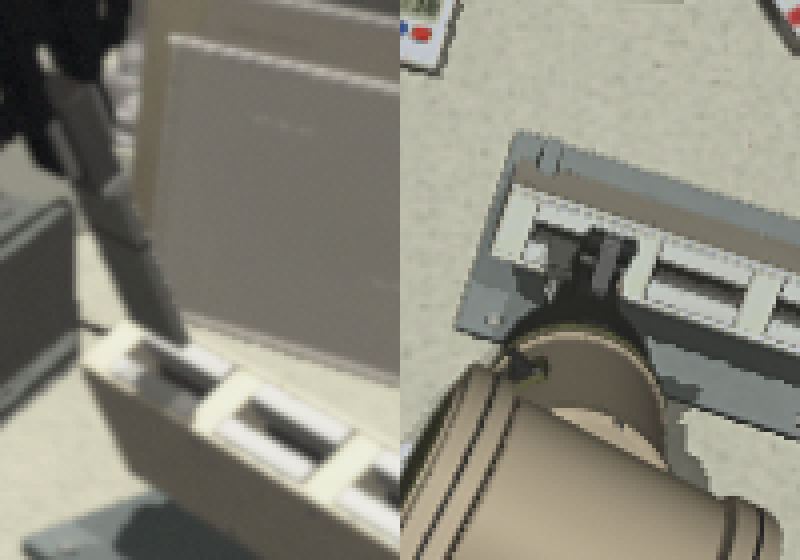

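The blade tip at crop (160,338), pixel (370,204), is where it was predicted, just above the left slot. I'll insert.

Call:
apply_moves([
  [0,0,6,0,0,0],
  [0,0,6,0,0,0],
  [0,0,6,0,0,0],
  [0,0,6,0,0,0],
  [0,0,6,0,0,0],
])

```text
time: 7.55
tool_pos: [500.4, -173.1, 232.7]
tcp_rot: [150.0, 0.0, 70.5]
ft_force: [0.6, -0.1, -2.2]
finger_gap: 17.2
grip_force: 59.9
```

Call:
apply_moves([
  [0,0,3,0,0,0],
  [0,0,3,0,0,0],
  [0,0,3,0,0,0],
  [0,0,2,0,0,0],
  [0,0,2,0,0,0],
])

```text
time: 8.18
tool_pos: [506.4, -175.4, 222.0]
tcp_rot: [150.0, 0.0, 70.5]
ft_force: [-0.2, -0.4, -1.6]
finger_gap: 17.5
grip_force: 59.9
```

Call:
apply_moves([
  [0,0,2,0,0,0],
  [0,0,2,0,0,0],
  [0,0,2,0,0,0],
  [0,0,1,0,0,0],
  [0,0,1,0,0,0],
])

```text
time: 8.8
tool_pos: [509.8, -176.6, 214.7]
tcp_rot: [150.1, -0.0, 70.5]
ft_force: [-3.7, 1.1, 0.1]
finger_gap: 17.6
grip_force: 60.3
```

Call:
apply_moves([
  [0,0,1.5,0,0,0],
  [0,0,1.5,0,0,0],
  [0,0,1.5,0,0,0],
  [0,0,1.5,0,0,0],
  [0,0,1,0,0,0],
])

```text
time: 9.43
tool_pos: [513.2, -177.8, 208.6]
tcp_rot: [150.0, 0.0, 70.5]
ft_force: [-4.6, 1.8, -0.2]
finger_gap: 17.2
grip_force: 60.4
```

Call:
apply_moves([
  [0,0,2,0,0,0],
  [0,0,2,0,0,0],
  [0,0,2,0,0,0],
  [0,0,2,0,0,0],
  [0,0,2,0,0,0],
])

```text
time: 10.05
tool_pos: [517.9, -179.4, 199.8]
tcp_rot: [150.0, 0.0, 70.5]
ft_force: [-4.5, 1.4, -2.4]
finger_gap: 17.4
grip_force: 60.3
```

```bash
python3 - <<'E'
from h import *
np.set_printoptions(precision=2,suppress=True)
s=sense();R=rot(s['tcp_rot']);tip=s['tool_pos']+R.apply([-3,0,123]);print('bay',(tip-mouth(1))@B,'F',(s['ft_force']-np.array([0.2,0,-2.2]))@B,s['wrist_torque'])
E
```

```text
bay [ -0.54   0.06 -43.38] F [-4.32 -0.26  2.28] [0.56 1.61 0.05]
```

Call:
apply_moves([
  [0,-0.3,2,0,0,0],
  [0,-0.3,2,0,0,0],
  [0,-0.3,2,0,0,0],
  [0,-0.3,2,0,0,0],
  [0,0,2,0,0,0],
])

```text
time: 10.68
tool_pos: [522.0, -180.9, 191.3]
tcp_rot: [150.0, 0.0, 70.5]
ft_force: [-4.1, 1.0, -1.7]
finger_gap: 17.0
grip_force: 60.5
```

```bash
cat > f.py <<'E'
import sys
from h import *
np.set_printoptions(precision=2,suppress=True)
s=sense();R=rot(s['tcp_rot']);tip=s['tool_pos']+R.apply([-3,0,123]);print('bay',(tip-mouth(int(sys.argv[1])))@B,'F',(s['ft_force']-np.array([0.2,0,-2.2]))@B,s['wrist_torque'])
E
python3 f.py 1
```

```text
bay [ -0.82  -0.01 -52.98] F [-3.51 -0.46  2.65] [0.41 1.35 0.09]
```

Call:
apply_moves([
  [0,-0.5,2,0,0,0],
  [0,-0.5,2,0,0,0],
  [0,-0.5,2,0,0,0],
  [0,-0.5,2,0,0,0],
  [0,0,2,0,0,0],
])

```text
time: 11.3
tool_pos: [525.2, -182.1, 181.8]
tcp_rot: [149.9, 0.0, 70.5]
ft_force: [-2.2, 1.3, 0.5]
finger_gap: 17.5
grip_force: 60.6
```

```bash
python3 f.py 1
```

```text
bay [ -2.54  -0.07 -62.9 ] F [-0.97  0.43  3.62] [0.14 0.51 0.04]
```

Call:
apply_moves([
  [0,0,-10,0,0,0],
  [0,0,-18,0,0,0],
  [0,0,-18,0,0,0],
  [0,0,-18,0,0,0],
  [0,0,-12,0,0,0],
])

```text
time: 11.92
tool_pos: [489.0, -169.3, 248.9]
tcp_rot: [149.9, 0.0, 70.5]
ft_force: [0.6, -0.2, -0.6]
finger_gap: 17.3
grip_force: 60.2
```

Call:
apply_moves([
  [-16,0,0,0,0,0],
  [-16,0,0,0,0,0],
  [-16,0,0,0,0,0],
  [-16,0,0,0,0,0],
  [-16,0,0,0,0,0],
])

```text
time: 12.55
tool_pos: [462.1, -245.1, 247.5]
tcp_rot: [150.0, 0.0, 70.5]
ft_force: [-0.3, 0.0, -1.7]
finger_gap: 17.3
grip_force: 60.2
```

```bash
python3 f.py 0
```

```text
bay [-3.18 -0.53 13.25] F [-0.2  -0.15  0.69] [0.12 0.38 0.01]
```

Now the middle bay: quickly to 18 mm deep, then slowly.

Call:
apply_moves([
  [0,0,7,0,0,0],
  [0,0,7,0,0,0],
  [0,0,7,0,0,0],
  [0,0,7,0,0,0],
  [0,0,3,0,0,0],
])

```text
time: 13.18
tool_pos: [477.1, -249.4, 219.5]
tcp_rot: [150.1, -0.0, 70.5]
ft_force: [-0.0, 0.5, -0.7]
finger_gap: 17.7
grip_force: 60.2
```

Call:
apply_moves([
  [0,0,1.5,0,0,0],
  [0,0,1.5,0,0,0],
  [0,0,1.5,0,0,0],
  [0,0,1.5,0,0,0],
  [0,0,1,0,0,0],
])

```text
time: 13.8
tool_pos: [480.3, -251.1, 214.3]
tcp_rot: [150.0, 0.0, 70.5]
ft_force: [-0.2, -0.2, -2.0]
finger_gap: 17.4
grip_force: 60.2
```

```bash
python3 f.py 0
```

```text
bay [ -3.19  -0.04 -25.06] F [-0.14 -0.29  0.35] [ 0.14  0.43 -0.  ]
```

Call:
apply_moves([
  [0,0,1,0,0,0],
  [0,0,1,0,0,0],
  [0,0,1,0,0,0],
  [0,0,1,0,0,0],
  [0,0,1,0,0,0],
])

```text
time: 14.42
tool_pos: [482.7, -251.9, 210.0]
tcp_rot: [150.0, 0.0, 70.5]
ft_force: [0.7, -0.3, -1.6]
finger_gap: 16.8
grip_force: 60.2
```

Call:
apply_moves([
  [0,0,1,0,0,0],
  [0,0,1,0,0,0],
  [0,0,1,0,0,0],
  [0,0,1,0,0,0],
  [0,0,1,0,0,0],
])

```text
time: 15.05
tool_pos: [485.0, -252.7, 205.6]
tcp_rot: [150.0, 0.0, 70.5]
ft_force: [-0.6, 0.8, -0.9]
finger_gap: 17.0
grip_force: 60.2
```

```bash
python3 f.py 0
```

```text
bay [ -3.23   0.03 -35.08] F [-0.24  0.47  1.61] [0.14 0.38 0.01]
```

Call:
apply_moves([
  [0,0,1,0,0,0],
  [0,0,1,0,0,0],
  [0,0,1,0,0,0],
  [0,0,1,0,0,0],
  [0,0,1,0,0,0],
])

```text
time: 15.68
tool_pos: [487.4, -253.5, 201.3]
tcp_rot: [150.0, 0.0, 70.5]
ft_force: [-0.4, 0.2, -1.1]
finger_gap: 17.4
grip_force: 60.2
```

Call:
apply_moves([
  [0,0,2,0,0,0],
  [0,0,2,0,0,0],
  [0,0,2,0,0,0],
  [0,0,2,0,0,0],
  [0,0,2,0,0,0],
])

```text
time: 16.3
tool_pos: [492.1, -255.2, 192.5]
tcp_rot: [150.0, 0.0, 70.5]
ft_force: [0.1, -0.3, -2.4]
finger_gap: 17.0
grip_force: 60.2
```

```bash
python3 f.py 0
```

```text
bay [ -3.25   0.02 -50.17] F [-0.1  -0.31 -0.15] [ 0.17  0.38 -0.05]
```

Middle bay is slack, with no drag at 50 mm. Now the right one.

Call:
apply_moves([
  [0,0,-9,0,0,0],
  [0,0,-15,0,0,0],
  [0,0,-15,0,0,0],
  [0,0,-15,0,0,0],
  [0,0,-11,0,0,0],
])

```text
time: 16.92
tool_pos: [461.2, -244.4, 250.7]
tcp_rot: [149.9, 0.0, 70.5]
ft_force: [0.4, 0.2, -1.6]
finger_gap: 17.6
grip_force: 60.1
```

Call:
apply_moves([
  [-16,0,0,0,0,0],
  [-16,0,0,0,0,0],
  [-16,0,0,0,0,0],
  [-16,0,0,0,0,0],
  [-16,0,0,0,0,0],
])

```text
time: 17.55
tool_pos: [434.3, -320.2, 249.4]
tcp_rot: [150.0, 0.0, 70.5]
ft_force: [-0.8, 0.1, -1.4]
finger_gap: 17.1
grip_force: 60.1
```

Call:
apply_moves([
  [0,0,7,0,0,0],
  [0,0,7,0,0,0],
  [0,0,7,0,0,0],
  [0,0,7,0,0,0],
  [0,0,4,0,0,0],
])

```text
time: 18.18
tool_pos: [450.0, -324.6, 220.5]
tcp_rot: [150.0, -0.0, 70.5]
ft_force: [-0.7, 0.6, -2.1]
finger_gap: 17.3
grip_force: 60.2
```

```bash
python3 f.py -1
```

```text
bay [ -3.61   0.6  -17.73] F [-0.86  0.29  0.59] [0.12 0.39 0.04]
```

Call:
apply_moves([
  [0,0,1.2,0,0,0],
  [0,0,1.2,0,0,0],
  [0,0,1.2,0,0,0],
  [0,0,1.2,0,0,0],
  [0,0,1.2,0,0,0],
])

```text
time: 18.8
tool_pos: [452.7, -326.2, 216.1]
tcp_rot: [150.0, 0.0, 70.5]
ft_force: [0.5, 1.0, -2.3]
finger_gap: 17.1
grip_force: 60.2
```

Call:
apply_moves([
  [0,0,0.8,0,0,0],
  [0,0,0.8,0,0,0],
  [0,0,0.8,0,0,0],
  [0,0,0.8,0,0,0],
  [0,0,0.8,0,0,0],
])

```text
time: 19.42
tool_pos: [454.5, -326.8, 212.5]
tcp_rot: [150.0, 0.0, 70.5]
ft_force: [0.1, 0.7, -1.4]
finger_gap: 17.2
grip_force: 60.2
```

```bash
python3 f.py -1
```

```text
bay [ -3.2    0.02 -27.06] F [0.15 0.61 0.88] [0.15 0.39 0.  ]
```

Call:
apply_moves([
  [0,0,0.8,0,0,0],
  [0,0,0.8,0,0,0],
  [0,0,0.8,0,0,0],
  [0,0,0.8,0,0,0],
  [0,0,0.8,0,0,0],
])

```text
time: 20.05
tool_pos: [456.6, -327.6, 209.4]
tcp_rot: [150.0, 0.0, 70.5]
ft_force: [0.9, 0.0, -0.8]
finger_gap: 17.4
grip_force: 60.2
```

Call:
apply_moves([
  [0,0,0.8,0,0,0],
  [0,0,0.8,0,0,0],
  [0,0,0.8,0,0,0],
  [0,0,0.8,0,0,0],
  [0,0,0.8,0,0,0],
])

```text
time: 20.68
tool_pos: [458.3, -328.7, 208.3]
tcp_rot: [149.9, 0.1, 70.5]
ft_force: [-21.1, 10.6, 24.2]
finger_gap: 17.0
grip_force: 64.6
```

```bash
python3 f.py -1
```

```text
bay [ -1.56  -0.66 -32.86] F [-7.19  2.88 34.69] [1.42 2.17 0.36]
```

The right bay is jammed: a hard stop of 35 N at 33 mm. Left is the snug one, so I'll return there.

Call:
apply_moves([
  [0,0,-6,0,0,0],
  [0,0,-12,0,0,0],
  [0,0,-12,0,0,0],
  [0,0,-12,0,0,0],
  [0,0,-8,0,0,0],
])

```text
time: 21.3
tool_pos: [434.5, -319.9, 250.1]
tcp_rot: [149.9, 0.0, 70.5]
ft_force: [-0.9, -0.1, -1.5]
finger_gap: 17.5
grip_force: 60.2
```

Call:
apply_moves([
  [26,0,0,0,0,0],
  [36,0,0,0,0,0],
  [38,0,0,0,0,0],
  [36,0,0,0,0,0],
  [24,0,0,0,0,0],
])

```text
time: 21.92
tool_pos: [488.4, -167.4, 249.3]
tcp_rot: [150.0, -0.0, 70.6]
ft_force: [0.5, -0.1, -2.2]
finger_gap: 17.0
grip_force: 60.2
```

Call:
apply_moves([
  [0,0,0,0,0,0],
  [0,0,8,0,0,0],
  [0,0,8,0,0,0],
  [0,0,8,0,0,0],
  [0,0,6,0,0,0],
])

```text
time: 22.55
tool_pos: [502.1, -174.4, 221.9]
tcp_rot: [150.1, -0.0, 70.5]
ft_force: [-0.1, -0.1, -1.4]
finger_gap: 17.3
grip_force: 60.3
```

```bash
python3 f.py 1
```

```text
bay [ -3.93  -0.56 -15.98] F [ 0.19 -0.14  0.77] [ 0.12  0.35 -0.04]
```

Call:
apply_moves([
  [0,0,4,0,0,0],
  [0,0,5,0,0,0],
  [0,0,5,0,0,0],
  [0,0,5,0,0,0],
  [0,0,5,0,0,0],
])

```text
time: 23.18
tool_pos: [514.0, -178.1, 202.6]
tcp_rot: [149.9, 0.0, 70.5]
ft_force: [-2.1, 0.7, 1.9]
finger_gap: 17.0
grip_force: 60.4
```

Call:
apply_moves([
  [0,0,5,0,0,0],
  [0,0,5,0,0,0],
  [0,0,5,0,0,0],
  [0,0,5,0,0,0],
  [0,0,4,0,0,0],
])

```text
time: 23.8
tool_pos: [525.0, -182.0, 181.1]
tcp_rot: [150.0, 0.0, 70.5]
ft_force: [-1.2, 0.7, 1.1]
finger_gap: 17.7
grip_force: 60.6
```

```bash
python3 f.py 1; python3 - <<'E'
from h import *
p,d=snap('scene')
for z in(0,10,20,35): print(z,proj('scene',[mouth(1)+z*B[:,2]+y*B[:,1]-4*B[:,0] for y in(-20,0,20)]).round(1).tolist())
cv2.imwrite('pics/in1.png',cv2.resize(p[150:230,335:415,::-1],None,fx=7,fy=7,interpolation=3))
E
```

```text
bay [ -3.29   0.01 -63.37] F [0.33 0.25 3.62] [0.06 0.36 0.12]
0 [[377.8, 217.1], [371.1, 213.3], [364.6, 209.6]]
10 [[376.4, 214.0], [369.7, 210.2], [363.2, 206.5]]
20 [[375.1, 210.8], [368.4, 207.0], [361.9, 203.4]]
35 [[373.1, 205.9], [366.3, 202.2], [359.7, 198.5]]
```

View pics/in1.png

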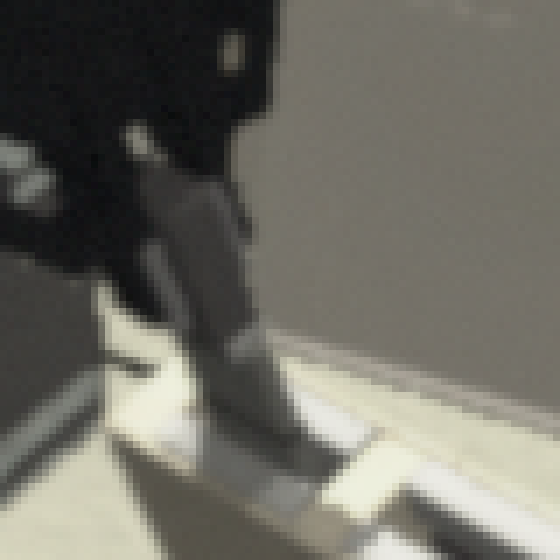

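The gauge is in the left slot. Its dark line (crop ~(257,425)) is about 10 mm outside the mouth, which matches the measured depth of 63.4 mm. Pushing in the rest.

Call:
apply_moves([
  [0,0,3,0,0,0],
  [0,0,3,0,0,0],
  [0,0,3,0,0,0],
  [0,0,2.6,0,0,0],
  [0,0,0,0,0,0],
])

```text
time: 24.48
tool_pos: [530.2, -183.8, 170.8]
tcp_rot: [150.0, -0.0, 70.5]
ft_force: [1.3, -0.8, -3.4]
finger_gap: 17.8
grip_force: 60.0
```

```bash
python3 f.py 1; python3 - <<'E'
from h import *
p,d=snap('scene')
cv2.imwrite('pics/in2.png',cv2.resize(p[150:230,335:415,::-1],None,fx=7,fy=7,interpolation=3))
E
```

```text
bay [ -3.76   0.04 -75.03] F [ 0.54 -0.42 -1.75] [-0.03  0.28  0.01]
```

View pics/in2.png

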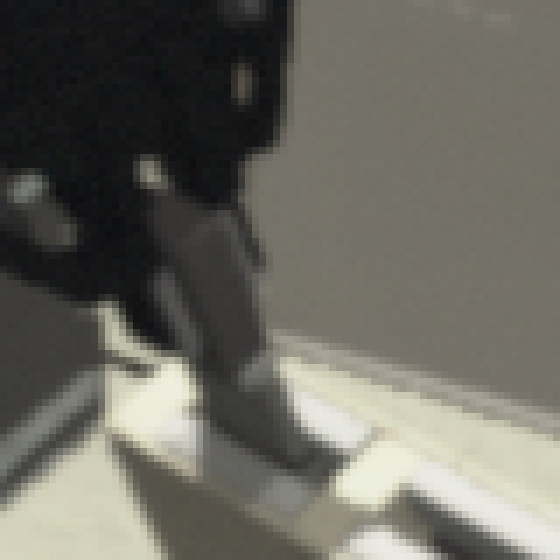

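The dark line now lies at the mouth (crop ~(257,448), predicted mouth (253,443)). I'll release and back out along the gap axis.

Call:
apply_moves([
  [0,0,0,0,0,0],
  [0,0,0,0,0,0],
  [0,0,0,0,0,0],
  [0,0,0,0,0,0],
  [0,0,0,0,0,0],
], fingers=50)

```text
time: 25.15
tool_pos: [530.3, -183.9, 171.4]
tcp_rot: [150.0, 0.0, 70.5]
ft_force: [-0.3, 0.2, 0.2]
finger_gap: 50.0
grip_force: 0.0
```

Call:
apply_moves([
  [0,0,-8,0,0,0],
  [0,0,-20,0,0,0],
  [0,0,-25,0,0,0],
  [0,0,-30,0,0,0],
  [0,0,-30,0,0,0],
])

```text
time: 25.78
tool_pos: [476.4, -164.7, 270.6]
tcp_rot: [150.0, 0.0, 70.5]
ft_force: [1.5, -0.5, 0.6]
finger_gap: 50.4
grip_force: 0.0
```

Call:
apply_moves([
  [10,0,-25,0,0,0],
  [20,0,-15,0,0,0],
  [30,0,0,0,0,0],
  [30,0,0,0,0,0],
  [15,0,0,0,0,0],
])

```text
time: 26.4
tool_pos: [493.4, -57.9, 304.6]
tcp_rot: [150.0, -0.0, 70.6]
ft_force: [0.9, -0.0, -0.9]
finger_gap: 49.8
grip_force: 0.0
```

```bash
python3 - <<'E'
from h import *
np.set_printoptions(precision=1,suppress=True)
ps=[]
for c in('scene','top'):
    p,d=snap(c);ps.append(p)
    _,X=cloud(c,d);L=(X-mouth(1))@B
    q=L[(abs(L[:,0]+3)<14)&(abs(L[:,1])<24)&(L[:,2]>4)&(L[:,2]<130)]
    print(c,len(q),q.min(0),q.max(0),np.percentile(q[:,2],97),np.median(q,0))
    for n in('specimen_cup','specimen_jar'): print(n,[(np.array(r['xyz']),r['confidence']) for r in models.place_of(n,c)[:1]])
print(proj('scene',[mouth(1)+z*B[:,2]-3.3*B[:,0]+y*B[:,1] for z in(0,35,95) for y in(-20,20)]))
cv2.imwrite('pics/end.png',np.hstack([cv2.resize(ps[0][150:230,335:415,::-1],None,fx=7,fy=7,interpolation=3),cv2.resize(ps[1][110:310,210:450,::-1],(240,560))]))
s=sense();print(s['time'],s['tool_pos'],s['ft_force'],s['finger_gap'])
E
```

```text
scene 526 [-14.5 -20.7   4.1] [ 7.3 22.1 99.2] 97.65562085367054 [ -5.4 -10.4  62.4]
specimen_cup [(array([410.3, -97.8,   2.9]), 0.57)]
specimen_jar [(array([461.6, 303.2,   2.2]), 0.56)]
top 206 [-11.  -18.3   7.5] [ 7.8 21.6 99. ] 97.21695055495822 [ 2.2  2.6 87.3]
specimen_cup [(array([ 498.8, -344.3,  128.5]), 0.71)]
specimen_jar [(array([464.8, 298.4,  -4. ]), 0.58)]
[[378.  216.9]
 [364.8 209.4]
 [373.3 205.6]
 [360.  198.3]
 [364.7 185.1]
 [351.1 178.1]]
26.7 [493.  -59.9 304.1] [-0.4 -0.6 -0.2] 50.56317492660606
```

View pics/end.png

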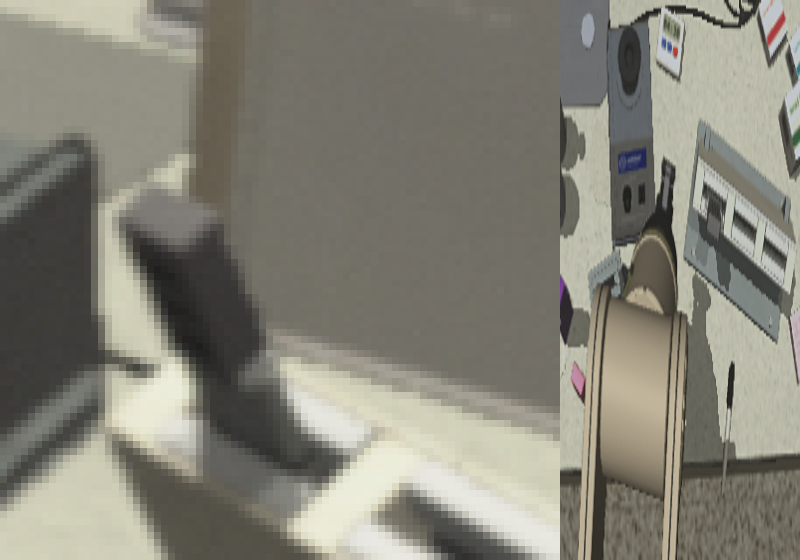

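The gauge stands released in the left bay: handle top at crop (170,215), line at the mouth, about 75 mm deep. Cup and jar are undisturbed.

```bash
python3 -c "
from bench import job;print(job.hand_in())"
```

```text
the job is handed in; nothing more can be done
None
```

The gauge is in the snug left bay, about 75 mm deep with its dark line at the mouth, let go and holding by its own drag; the middle bay was slack and the right one jammed, cup and jar still stand, and the job is handed in at about 27 s.

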